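# Stack the instrument cassettes on the drying plate and set the timer

### The arm

A 6-joint arm with a two-finger parallel gripper is mounted at the origin on the work surface. World frame = base frame: x ahead of the robot, y to its left, z up, the work surface at z = 0. Lengths are in m, angles in rad, forces in N, time in s.
With the tool pointing down it reaches from about 0.4 to 0.825 m from the base axis. Payload 7 kg.
Tool frame: the origin (TCP) lies at the very end of the fingers, on their centre line; the grasp point (between the pads) lies 19 mm behind it; z points along the fingers, y is the line along which they close (so a half turn about z gives the same grasp; the last joint's range is limited). The gripper opens to 88 mm and grips with 3 to 60 N. Pads are 19 mm wide; open, the fingers measure 130 mm over their backs; the gripper's body (78 mm by 193 mm) begins 47 mm behind the grasp point.
Start: joints at [1.589, 0.359, 0.012, 0, -1.224, -0.288], TCP at [0.18, 0.651, 0.227] pointing down, gripper open.
Joint ranges: [-3.07, 3.07], [-1.43, 2.12], [-1.02, 1.25], [-3.03, 1.67], [-3.05, -0], [-3.03, 3.03]. Speed limits (rad/s): [2.39, 2.39, 3.01, 3.14, 3.14, 3.14].

### API

Orientations are given as [roll, pitch, yaw] about the fixed x, y, z axes, in that order (R = Rz(yaw) Ry(pitch) Rx(roll)).
In Python, from station import arm gives the robot as it stands.
- The arm moves only by the tool step_arm, never from a script. Its argument "rows" is a list of rows, each a list of 5 numbers: the shift along the world's x, y, z in m, then the turn about the world's z in rad, then the finger opening in m, from 0 to 0.0876. In form: [[x, y, z, spin, gripper], ...]. A call has 1 to 20 rows; each row is the pose to reach, as a shift and turn from the pose commanded when the call began; what a row does not reach only later rows make up. A row lasts 1/10 s, in which the tool goes at most 50 mm and 8.59 degrees, less where a joint would pass 70% of its speed; a pose out of reach is approached as far as the arm can. A call with a gripper value outside its range is refused whole. The fingers move at their own pace and stop on an object; "newtons" is the grip in N (left out, the last holds). Time passes only in rows, so rows that repeat a pose let the fingers close. It gives the time, the measured TCP pose, the force, the opening and the grip force at its end, in the units of the state.
- arm.get_state(): the state, without advancing time (a new reading comes with each control period).
- arm.grab_frame(name): name is "scene" or "top" or "wrist"; returns a dict with "color" (384x512x3 uint8, blue, green, red), "vfov" (degrees; the focal length in pixels is half the picture's height over the tangent of half this angle, whatever the lens; pixels are square), "cx", "cy" (the principal point, pixels), "k1" (the pictures are not rectified: a ray, as slopes to the right and down, at radius r is drawn at 1 + k1 r^2 times it, then the intrinsics apply), "rvec" (rotation vector, rad) and "tvec" (3), from world to camera coordinates, as OpenCV has them. Camera axes: x right, y down, z forward; pixel columns grow to the right and rows downward; lengths in m; the calibration is good to about 2 mm. A picture is of the moment at which its call begins. There is no depth.
- arm.job_done(): hands the job in; it is judged then, once.
The state is a dict: "t": time; "q": joint angles; "qd": joint speeds; "joint_efforts": joint torques, N m; "eef_pos": TCP position; "ee_rot": TCP orientation; "force": force on the tool from outside, world axes, zero at the start; "moment": the same for the moment, N m; "width": finger opening in m; "gripper_force": force on a finger pad.
Only numpy, scipy, OpenCV 4.12 (cv2) and the standard library are available. Lean on these libraries where they do the work, as an engineer would, in place of code of your own. Each camera call takes 0.05 s, during which the arm holds its last target. There are 200 camera calls.

### The job

Take the medium cassette off the sloping rack and lay it squarely, centred and lengthwise, on top of the large cassette on the drying plate, then lay the small one squarely and centred on the medium one. Set them down rather than dropping them, and leave the large cassette where it lies. Then turn the timer sleeve to 30 minutes, and leave the bowl, the gel bottle and the thermometer alone.

Things in the scene. Friction and masses are not known exactly. Their poses are not given: they have to be found in the camera images.
- rack: fixed aluminium rack, 260 mm wide, left or right of the drying plate: a board sloping 30 degrees from level, low on the far side and rising towards the robot, along the rack's -x, to 135 mm above the table, with a lip 12 mm high along its low edge. Medium and small cassette lie on it side by side, 130 mm apart, lengthwise; which is left varies. Origin: centre of footprint; z up
- rack_foot (a point): middle of the line where the rack board's upper face meets the lip, 45 mm above the table and 75 mm beyond (+x) the rack's origin; same axes as the rack. The cassettes' lower ends rest on this line, their middles 57 to 73 mm to either side along y
- dryer: fixed white instrument drying plate, a box 240 mm (its x) by 220 mm (its y) by 40 mm high. The large cassette lies on its upper face, lengthwise roughly along x, over a steel strip about 50 mm towards -y from the middle; the timer sleeve stands on the other half, 58 mm towards +y. Origin: centre of its underside; z up
- large: flat closed instrument cassette, plain grey with rows of dark slots in its upper face and steel end clips, 190 mm long, 56 mm wide, 18 mm thick, about 0.4 to 0.75 kg; loose on the drying plate, the bottom of the pile, to stay where it lies. Origin: centre of its underside; x along its length, z up out of its slotted face
- large_top (a point): centre of the large cassette's upper face; same axes as the cassette
- medium: flat closed instrument cassette, plain grey with rows of dark slots in its upper face and steel end clips, 160 mm long, 56 mm wide, 18 mm thick, about 0.22 to 0.45 kg; starts on the rack. Origin: middle of the lower-end edge of its underside, at the lip; x along its length (down the slope), y across, z out of its slotted face
- medium_top (a point): centre of the medium cassette's upper face (80 mm along -x and 18 mm along z from its origin); same axes as the cassette
- small: flat closed instrument cassette, plain grey with rows of dark slots in its upper face and steel end clips, 130 mm long, 56 mm wide, 18 mm thick, about 0.17 to 0.35 kg; starts on the rack. Origin: middle of the lower-end edge of its underside, at the lip; x along its length (down the slope), y across, z out of its slotted face
- small_top (a point): centre of the small cassette's upper face (65 mm along -x and 18 mm along z from its origin); same axes as the cassette
- timer (a joint): angle of the timer sleeve in rad, 0 to 3.142, growing as it turns clockwise seen from above: 0 is 0 minutes, 0.524 (30 degrees) per 10 minutes, 1.571 is 30 minutes. Starts between about 2 and 14 minutes, turns with slight friction (0.06 N m) without clicks, stays where it is left
- timer_grip (a point): point on the sleeve's axis, 30 mm above the drying plate's upper face, 14 mm below the sleeve's top, the height to grip at. The sleeve is an upright black ribbed cylinder, 46 mm in diameter, 44 mm tall, turning about this z (up); its pointer, a white line on its top and side, points along this point's +y
- timer_30 (a point): outer end of the long black mark for 30 minutes on the drying plate, 44 mm from the sleeve's axis towards the plate's +x (away from its front). Seven marks, 10 minutes apart, run clockwise round the sleeve; the long ones are 0 (towards the plate's +y), 30 and 60 (towards -y, the pile)
- bowl: round grey-brown open bowl, 120 mm across the rim, 42 mm tall, loose bystander. Origin: centre of its underside
- gel: clear bottle of hand gel, 60 mm in diameter, 150 mm tall, loose bystander. Origin: centre of its underside
- thermometer: white box-shaped thermometer, 55 by 100 by 40 mm high, loose bystander. Origin: centre of its underside
Not all that is in view belongs to the job. What is shaped like the medium but orange or purple is not meant.

How it is judged:
On the way, in this order (a step that is already met when the one before it is completed fails the run):
1. the medium cassette lies released, squarely on the large one (x of medium_top in the frame of large_top between -0.008 and 0.008 m and y of medium_top in the frame of large_top between -0.006 and 0.006 m and z of medium_top in the frame of large_top between 0.015 and 0.021 m and angle between the x axis of medium_top and the x axis of large_top, either way round below 0.09 rad and angle between medium_top's own z axis and vertical below 0.05 rad and contact force between the fingers and medium below 0.05 N), for 0.2 s.
2. the small cassette lies released, squarely on the medium one (all of step 1 and x of small_top in the frame of medium_top between -0.008 and 0.008 m and y of small_top in the frame of medium_top between -0.006 and 0.006 m and z of small_top in the frame of medium_top between 0.015 and 0.021 m and angle between the x axis of small_top and the x axis of medium_top, either way round below 0.09 rad and angle between small_top's own z axis and vertical below 0.05 rad and contact force between the fingers and small below 0.05 N), for 0.2 s.
3. the timer points to 30 minutes (value of joint timer between 1.431 and 1.711 rad), for 0.2 s.
At the end, for the whole second after the job is handed in: Large, medium, small piled flat in that order, each centred on the one below within 8 mm lengthwise, 6 mm sideways and 5 degrees (0.09 rad), released, at rest (under 0.02 m/s); large level, within 20 mm of its start; timer within 0.14 rad of 30 minutes (1.571) (all of step 2 and all of step 3 and linear speed of each of medium, small, large below 0.02 m/s and distance of large from where it was at the start of the episode below 0.02 m and angle between large_top's own z axis and vertical below 0.05 rad); the robot touches nothing.
It fails at once if the medium cassette is let go more than 20 mm above its place on the pile (contact force between the fingers and medium below 0.05 N and z of medium_top in the frame of large_top above 0.038 m and horizontal distance between medium_top and large_top below 0.1 m).
It fails at once if the small cassette is let go more than 20 mm above its place on the pile (contact force between the fingers and small below 0.05 N and z of small_top in the frame of large_top above 0.056 m and horizontal distance between small_top and large_top below 0.1 m).
It fails at once if the large cassette is pushed more than 20 mm (distance of large from where it was at the start of the episode above 0.02 m).
It fails at once if the bowl, gel bottle or thermometer is moved more than 30 mm (distance of any of bowl, gel, thermometer from where it was at the start of the episode above 0.03 m).
It also fails if it takes over 61 s, if anything falls off the work surface, if the arm or the gripper's body presses on something with over 40 N, if the wrist force passes 120 N, or if a joint passes its speed limit or range.

## Working session

There is one attempt and no reset: what is moved stays moved. The work goes in short steps, Python scripts to look and compute and a tool call to move; the robot and the scene stay as the last step left them, time stands still between calls to the robot, and variables do not carry over. Pictures are saved under pics/ and viewed, at most 10 in all, crops included, and the job is handed in when it is done.

Besides the shell and the picture viewer there is one more tool, called after "Emit:" as name(argument=value, ...), one argument or row to a line, values as JSON. step_arm: Moves the arm, as the interface text tells. Its arguments: {"type":"object","properties":{"rows":{"type":"array"},"newtons":{"type":"number"}},"required":["rows"]}

```bash
mkdir -p pics; cat > h.py <<'E'
import numpy as np, cv2, pickle
from station import arm
def grab(name,key):
    f=arm.grab_frame(name); pickle.dump(f,open(f'pics/{key}.pkl','wb')); cv2.imwrite(f'pics/{key}.png',f['color']); return f
def load(key): return pickle.load(open(f'pics/{key}.pkl','rb'))
def ray(f,uv):
    F=f['color'].shape[0]/2/np.tan(np.radians(f['vfov'])/2)
    d=(np.array(uv,float)-[f['cx'],f['cy']])/F; s=d.copy()
    for _ in range(30): s=d/(1+f['k1']*(s@s))
    R=cv2.Rodrigues(np.array(f['rvec'],float))[0]; t=np.array(f['tvec'],float).ravel()
    v=R.T@np.array([s[0],s[1],1]); return -R.T@t, v/np.linalg.norm(v)
def proj(f,P):
    F=f['color'].shape[0]/2/np.tan(np.radians(f['vfov'])/2)
    R=cv2.Rodrigues(np.array(f['rvec'],float))[0]; p=R@np.array(P,float)+np.array(f['tvec'],float).ravel()
    s=p[:2]/p[2]; return s*(1+f['k1']*(s@s))*F+[f['cx'],f['cy']]
def onz(f,uv,z):
    c,v=ray(f,uv); return c+v*(z-c[2])/v[2]
def tri(obs):
    A=np.zeros((3,3));b=np.zeros(3);L=[ray(f,uv) for f,uv in obs]
    for c,v in L: M=np.eye(3)-np.outer(v,v);A+=M;b+=M@c
    P=np.linalg.solve(A,b); return P,[np.linalg.norm((np.eye(3)-np.outer(v,v))@(P-c)) for c,v in L]
E
python3 - <<'E'
from h import *
ims=[]
for n in("scene","top","wrist"):
    f=grab(n,n+'0'); print(n,f['vfov'],f['cx'],f['cy'],f['k1'],ray(f,(256,192)))
    ims.append(f['color'])
a=np.vstack([np.hstack(ims[:2])]); 
s=arm.get_state(); print(s['eef_pos'],s['ee_rot'],s['width'],s['t'])
cv2.imwrite('pics/s0.png',cv2.resize(ims[0],(800,600),interpolation=2)); cv2.imwrite('pics/t0.png',cv2.resize(ims[1],(800,600),interpolation=2))
E
```

```text
scene 48.466852789210485 254.70241755999595 202.235822806802 -0.15513878265801853 (array([ 1.2295706 , -0.49459177,  1.22499339]), array([-0.51639651,  0.37084756, -0.77188518]))
top 45.63702549335277 266.52456093199737 189.11783222569375 -0.08058750812204162 (array([0.20023382, 0.0118129 , 1.64811906]), array([ 0.17495798,  0.00907441, -0.98453408]))
wrist 63.22815812953399 255.73331677985567 187.53812813390917 -0.04792234433124314 (array([0.25507457, 0.62855026, 0.38354235]), array([-0.29229713,  0.0777989 , -0.95315776]))
[0.17984023 0.65020908 0.22582458] [ 3.14029326e+00 -1.37603213e-04 -2.69879701e-01] 0.08772319366563898 0.15
```

View pics/s0.png

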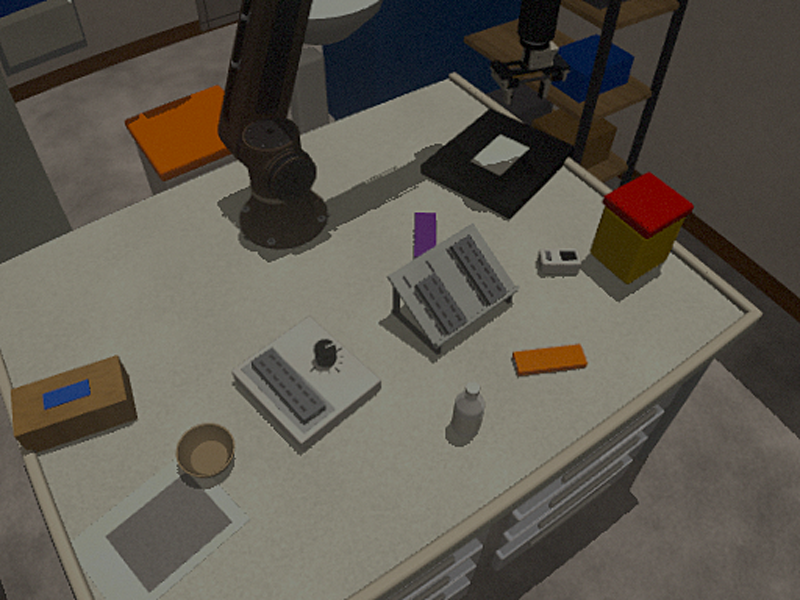

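View pics/t0.png

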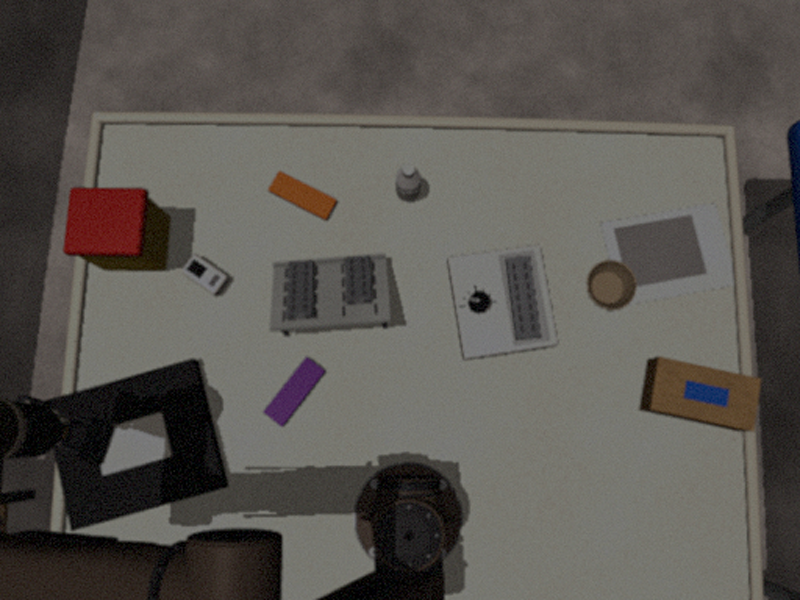

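Top view (800×600 scale): the medium is the left, longer grey cassette on the rack at (299,290), and the small one is at (359,280). The large is on the plate at (523,297) and the timer at (480,301). Lookalikes are the orange block at (303,195) and the purple one at (295,391), both rejected by colour. In the scene view the medium is at (480,269), the small at (437,304), the large at (288,385) and the timer at (325,350).

```bash
python3 - <<'E'
from h import *
t,s=load('top0'),load('scene0'); k=1.5625
for n,a,b in[('med',(299,290),(480,269)),('small',(359,280),(437,304)),('large',(523,297),(288,385)),('timer',(480,298),(325,345)),('bowl',(611,285),(206,450)),('gel',(408,180),(467,405)),('thermo',(206,274),(559,262))]:
    P,e=tri([(t,np.array(a)/k),(s,np.array(b)/k)]); print(n,P.round(3),np.round(e,4))
c=t['color'][150:235,165:365]; cv2.imwrite('pics/tc.png',cv2.resize(c,None,fx=4,fy=4,interpolation=cv2.INTER_CUBIC))
E
```

```text
med [0.497 0.253 0.09 ] [0.0025 0.0025]
small [0.521 0.117 0.082] [0.0019 0.0019]
large [ 0.497 -0.254  0.047] [0.0014 0.0014]
timer [ 0.484 -0.151  0.094] [0.0007 0.0007]
bowl [ 0.532 -0.463  0.035] [0.0014 0.0014]
gel [0.76  0.012 0.08 ] [0.001 0.001]
thermo [0.544 0.483 0.018] [0.0004 0.0004]
```

View pics/tc.png

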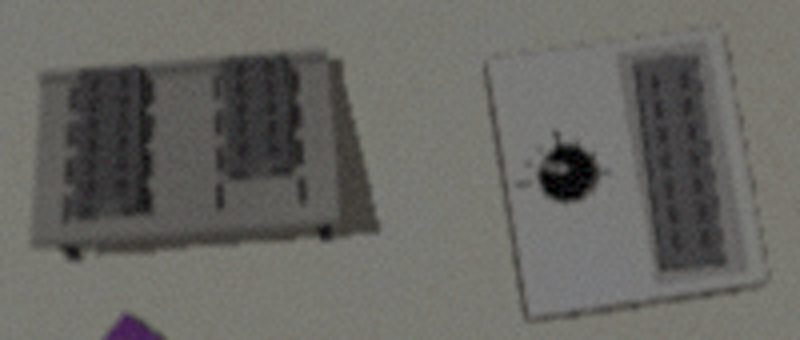

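The crop confirms the choice: the grey slotted medium spans (68–152, 70–215) and the shorter small one (218–300, 58–178). The large is at (640–720, 60–268), with the timer and its marks at (567,172). Moving to look from close by.

Emit:
step_arm(
  rows=[
    [0.03,-0.04,0.02,0.1,0.0876],
    [0.06,-0.08,0.05,0.2,0.0876],
    [0.09,-0.12,0.06,0.3,0.0876],
    [0.11,-0.16,0.06,0.3,0.0876],
    [0.14,-0.2,0.06,0.3,0.0876],
    [0.17,-0.24,0.06,0.3,0.0876],
    [0.2,-0.28,0.06,0.3,0.0876],
    [0.22,-0.32,0.06,0.3,0.0876],
    [0.25,-0.36,0.06,0.3,0.0876],
    [0.28,-0.4,0.06,0.3,0.0876],
    [0.3,-0.43,0.06,0.3,0.0876],
    [0.32,-0.46,0.06,0.3,0.0876],
    [0.32,-0.46,0.06,0.3,0.0876],
    [0.32,-0.46,0.06,0.3,0.0876],
    [0.32,-0.46,0.06,0.3,0.0876],
    [0.32,-0.46,0.06,0.3,0.0876],
  ],
)

```text
t: 1.75
eef_pos: [0.4995, 0.1914, 0.2866]
ee_rot: [-3.141, 0.0, 0.032]
force: [0.7, 0.5, 0.1]
width: 0.0876
gripper_force: 0.0
```

```bash
python3 - <<'E'
from h import *
f=grab('wrist','w1'); s=arm.get_state(); print(s['eef_pos'],s['ee_rot'],s['t'],s['q'],np.abs(s['qd']).max(),s['force'])
cv2.imwrite('pics/w1b.png',cv2.resize(f['color'],(800,600),interpolation=cv2.INTER_CUBIC))
E
```

```text
[0.49947709 0.19140079 0.28658613] [-3.14147882e+00 -7.40495535e-06  3.17027737e-02] 1.8 [ 7.32621731e-01  9.19883243e-02 -1.99466415e-01 -8.58460583e-05
 -1.27926251e+00  8.69902041e-01] 0.0021975730168398463 [-0.3797887  -0.56851445 -0.06586963]
```

View pics/w1b.png

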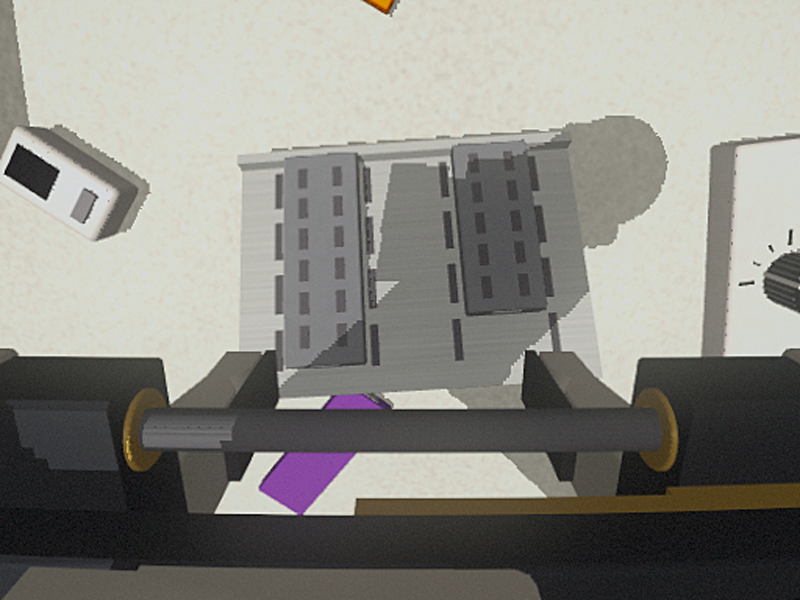

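The wrist view shows the medium's top-face corners at about (287,156), (358,153), (365,362), (285,362). The small's are at (455,145), (525,142), (545,306), (467,312), and the lip runs from (240,160) to (570,140). I'll take a second place for the height.

Emit:
step_arm(
  rows=[
    [-0.02,0.01,0,0,0.0876],
    [-0.05,0.02,0,0,0.0876],
    [-0.07,0.03,0,0,0.0876],
    [-0.07,0.03,0,0,0.0876],
    [-0.07,0.03,0,0,0.0876],
  ],
)

```text
t: 2.3
eef_pos: [0.4295, 0.2214, 0.287]
ee_rot: [-3.141, -0.001, 0.033]
force: [-0.3, -0.6, -0.0]
width: 0.0875
gripper_force: 0.0
```

```bash
cat >> h.py <<'E'
from scipy.optimize import least_squares
def pnp(f,uv,L,W):
    """corner order FL,FR,NR,NL (far=+x, left=+y) of top face -> centre, R (cassette axes in world)"""
    F=f['color'].shape[0]/2/np.tan(np.radians(f['vfov'])/2)
    K=np.array([[F,0,f['cx']],[0,F,f['cy']],[0,0,1]])
    o=np.array([[L/2,W/2,0],[L/2,-W/2,0],[-L/2,-W/2,0],[-L/2,W/2,0]])
    ok,r,t=cv2.solvePnP(o,np.array(uv,float),K,np.array([f['k1'],0,0,0.]))
    Rw=cv2.Rodrigues(np.array(f['rvec'],float))[0]; tw=np.array(f['tvec'],float).ravel()
    R=Rw.T@cv2.Rodrigues(r)[0]; return Rw.T@(t.ravel()-tw), R
E
python3 - <<'E'
from h import *
f=grab('wrist','w2'); g=load('w1'); k=1.5625
for n,uv,L in[('med',[(287,156),(358,153),(365,362),(285,362)],.16),('small',[(455,145),(525,142),(545,306),(467,312)],.13)]:
    c,R=pnp(g,np.array(uv)/k,L,.056); print(n,c.round(4),'xaxis',R[:,0].round(3),'yaw',np.arctan2(R[1,0],R[0,0]))
cv2.imwrite('pics/w2b.png',cv2.resize(f['color'],(800,600),interpolation=cv2.INTER_CUBIC))
E
```

```text
med [0.4996 0.2466 0.0906] xaxis [ 0.876  0.069 -0.477] yaw 0.07871638738478204
small [0.5247 0.1174 0.0814] xaxis [ 0.882  0.081 -0.465] yaw 0.0914715540907678
```

View pics/w2b.png

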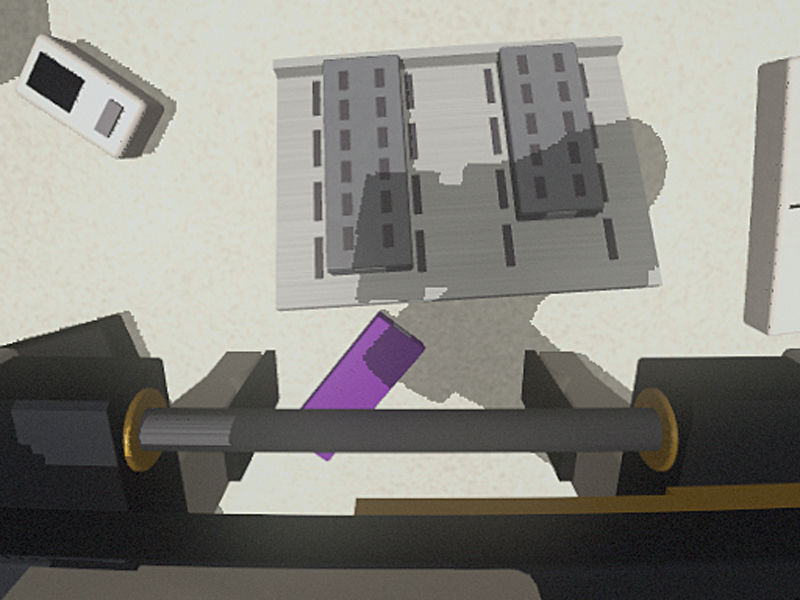

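In the second view the medium's corners are at about (323,58), (402,55), (412,264), (327,270) and the small's at (499,46), (577,42), (604,209), (518,215).

```bash
cat >> h.py <<'E'
def fit(views,L,W,tilt,x0):
    o=np.array([[L/2,W/2,0],[L/2,-W/2,0],[-L/2,-W/2,0],[-L/2,W/2,0]])
    def P(p):
        c,s=np.cos(p[3]),np.sin(p[3]); a,b=np.cos(tilt),np.sin(tilt)
        R=np.array([[c,-s,0],[s,c,0],[0,0,1]])@np.array([[a,0,b],[0,1,0],[-b,0,a]]); return p[:3]+o@R.T
    r=lambda p:np.concatenate([[proj(f,q)-u for q,u in zip(P(p),uv)] for f,uv in views]).ravel()
    s=least_squares(r,x0); return s.x,r(s.x)
E
python3 - <<'E'
from h import *
g,f=load('w1'),load('w2'); k=1.5625; t=np.radians(30)
D={'med':(.16,[(287,156),(358,153),(365,362),(285,362)],[(323,58),(402,55),(412,264),(327,270)]),
'small':(.13,[(455,145),(525,142),(545,306),(467,312)],[(499,46),(577,42),(604,209),(518,215)])}
for n,(L,a,b) in D.items():
    x,r=fit([(g,np.array(a)/k),(f,np.array(b)/k)],L,.056,t,[.5,.2,.09,.07]); print(n,x.round(4),np.abs(r).max().round(2),
     'foot z', (x[2]-L/2*np.sin(t)-.018*np.cos(t)).round(4))
E
```

```text
med [0.5012 0.246  0.096  0.0847] 1.83 foot z 0.0404
small [0.5267 0.1196 0.0909 0.0843] 1.46 foot z 0.0428
```

Emit:
step_arm(
  rows=[
    [0.03,0.01,-0.02,0.05,0.0876],
    [0.06,0.02,-0.05,0.05,0.0876],
    [0.068,0.025,-0.09,0.05,0.0876],
    [0.068,0.025,-0.13,0.05,0.0876],
    [0.068,0.025,-0.165,0.05,0.0876],
    [0.068,0.025,-0.185,0.05,0.0876],
    [0.068,0.025,-0.195,0.05,0.0876],
    [0.068,0.025,-0.197,0.05,0.0876],
    [0.068,0.025,-0.197,0.05,0.0876],
  ],
)

```text
t: 3.25
eef_pos: [0.4986, 0.2458, 0.0901]
ee_rot: [-3.141, -0.001, 0.08]
force: [0.5, -0.1, 0.1]
width: 0.0876
gripper_force: 0.0
```

Emit:
step_arm(
  newtons=20,
  rows=[
    [0,0,0,0,0.04],
    [0,0,0,0,0.04],
    [0,0,0,0,0.04],
    [0,0,0,0,0.04],
    [0,0,0,0,0.04],
    [0,0,0,0,0.04],
    [0,0,0,0,0.04],
  ],
)

```text
t: 3.95
eef_pos: [0.498, 0.2464, 0.0901]
ee_rot: [-3.14, -0.001, 0.081]
force: [-4.4, 3.8, 3.7]
width: 0.0558
gripper_force: 19.9
```

Emit:
step_arm(
  rows=[
    [0,0,0.01,0,0.04],
    [0,0,0.03,0,0.04],
    [0,0,0.06,0,0.04],
    [0,0,0.1,0,0.04],
    [0,-0.02,0.14,0,0.04],
    [0,-0.06,0.17,0,0.04],
    [0,-0.1,0.18,0,0.04],
    [0,-0.14,0.18,0,0.04],
    [0,-0.18,0.18,0,0.04],
    [0,-0.22,0.18,0,0.04],
    [0,-0.26,0.18,0,0.04],
    [0,-0.3,0.18,0,0.04],
    [0,-0.34,0.18,0,0.04],
    [0,-0.36,0.18,0,0.04],
    [0,-0.37,0.18,0,0.04],
    [0,-0.37,0.18,0,0.04],
    [0,-0.37,0.18,0,0.04],
  ],
)

```text
t: 5.65
eef_pos: [0.4976, -0.1242, 0.2693]
ee_rot: [-3.141, 0.001, 0.08]
force: [-0.5, 0.3, -4.6]
width: 0.056
gripper_force: 19.9
```

```bash
python3 - <<'E'
from h import *
f=grab('wrist','w3'); s=arm.get_state(); print(s['eef_pos'],s['ee_rot'],s['width'],s['gripper_force'],s['force'])
E
```

```text
[ 0.49770315 -0.12384662  0.26941604] [-3.14137259e+00  5.54804983e-04  8.04992517e-02] 0.056124273359330665 19.919740855693817 [ 0.0429636  -0.02536572 -3.38719947]
```

Emit:
step_arm(
  rows=[
    [-0.03,0.02,0,0,0.04],
    [-0.06,0.03,0,0,0.04],
    [-0.06,0.03,0,0,0.04],
    [-0.06,0.03,0,0,0.04],
  ],
)

```text
t: 6.1
eef_pos: [0.4378, -0.0934, 0.2702]
ee_rot: [-3.141, -0.002, 0.083]
force: [1.1, -0.6, -3.4]
width: 0.0559
gripper_force: 19.9
```

```bash
python3 - <<'E'
from h import *
f=grab('wrist','w4'); g=load('w3'); s=arm.get_state(); print(s['eef_pos'],s['ee_rot'],s['width'],s['gripper_force'])
A=np.hstack([g['color'][:,240:512],f['color'][:,240:512]])
cv2.imwrite('pics/w34.png',cv2.resize(A,(800,565),interpolation=cv2.INTER_CUBIC))
E
```

```text
[ 0.43833227 -0.09364918  0.27009207] [-3.14153957e+00 -1.41653223e-03  8.19889419e-02] 0.05541668939165232 19.919657707214355
```

View pics/w34.png

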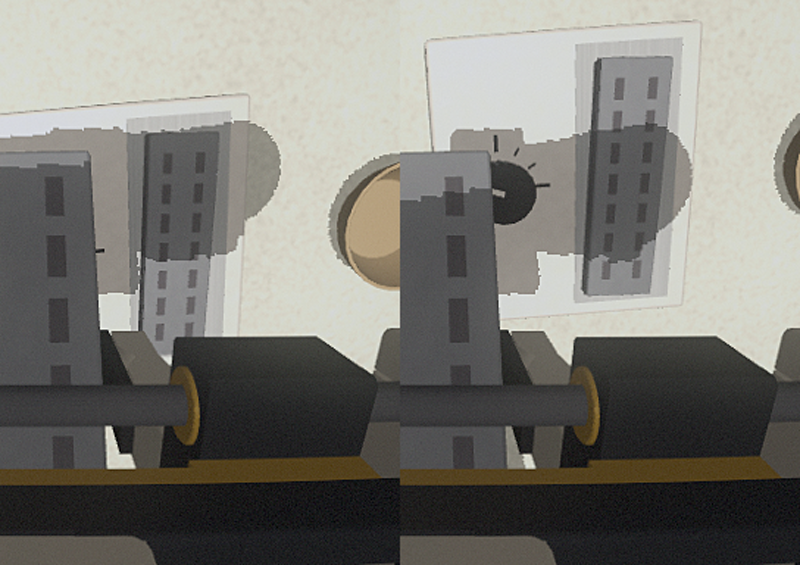

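Two views side by side. On the right, the large's top-face corners are at about (598,58), (672,57), (656,295), (590,293). On the left, its far corners are at (147,133), (218,131). The held medium fills x<100, and the timer is at (513,192) with its 30-minute mark at (496,137).

```bash
python3 - <<'E'
from h import *
g,f=load('w3'),load('w4'); k=800/544
a=np.array([(147,133),(218,131)])/k+[240,0]; b=np.array([(598-400,58),(672-400,57),(656-400,295),(590-400,293)])/k+[240,0]
x,r=fit([(g,a),(f,b)],.19,.056,0,[.5,-.25,.058,.07]); print(x.round(4),r.round(1))
# fixed z check
for z in(.055,.058):
  P=[onz(f,u,z) for u in b]; P=np.array(P); c=P.mean(0); d=(P[0]+P[1]-P[2]-P[3])/2; print(z,c.round(4),np.linalg.norm(d).round(4),np.arctan2(d[1],d[0]).round(4),np.linalg.norm(P[0]-P[1]).round(4),[onz(g,u,z).round(4) for u in a],P[:2].round(4))
# plate corners & timer
for u in[(700-400,22),(425-400,40),(683-400,304)]: print(onz(f,np.array(u)/k+[240,0],.04).round(4))
print('30mark',onz(f,np.array((96,151))/k+[240,0],.04).round(4),onz(f,np.array((96,135))/k+[240,0],.04).round(4),'60mark',onz(f,np.array((150,184))/k+[240,0],.04).round(4))
E
```

```text
[ 0.4956 -0.257   0.0554  0.1453] [ 0.3  1.2  0.3 -0.2  0.7  0.3 -0.2 -1.3 -1.3 -2.   0.2  2. ]
0.055 [ 0.4953 -0.2575  0.055 ] 0.1897 0.1504 0.0572 [array([ 0.5869, -0.2152,  0.055 ]), array([ 0.5934, -0.2708,  0.055 ])] [[ 0.5858 -0.2149  0.055 ]
 [ 0.5924 -0.2717  0.055 ]]
0.058 [ 0.4955 -0.2562  0.058 ] 0.1882 0.1504 0.0567 [array([ 0.5868, -0.2144,  0.058 ]), array([ 0.5933, -0.2696,  0.058 ])] [[ 0.5853 -0.2139  0.058 ]
 [ 0.5918 -0.2702  0.058 ]]
[ 0.6232 -0.2962  0.04  ]
[ 0.5893 -0.0835  0.04  ]
[ 0.3919 -0.337   0.04  ]
30mark [ 0.5107 -0.1485  0.04  ] [ 0.5232 -0.147   0.04  ] 60mark [ 0.488  -0.1971  0.04  ]
```

```bash
python3 - <<'E'
from h import *
k=800/544
for key,tcp,u in(('w3',[.4977,-.1238,.2694],(90,152)),('w4',[.4383,-.0936,.2701],(90,152))):
    f=load(key); c,v=ray(f,np.array(u)/k+[240,0]); y=.0813; X=np.array([np.cos(y),np.sin(y),0]);Y=np.array([-np.sin(y),np.cos(y),0])
    d=c-tcp; s=(-.028-d@Y)/(v@Y); p=d+s*v; print(key,'along',p@X,'z',p[2])
    # along with known z
    for z in(-.022,-.03,-.026): p=d+v*(z-d[2])/v[2]; print(z,p@X,p@Y)
E
```

```text
w3 along 0.072372685367511 z -0.029002322319535645
-0.022 0.07258000735894794 -0.027009685464134143
-0.03 0.07234314652109873 -0.02814109814772684
-0.026 0.07246157694002335 -0.027575391805930497
w4 along 0.07206914816325234 z -0.03431516090019959
-0.022 0.07239747084078854 -0.02625680330837859
-0.03 0.0721841905238219 -0.027389193997057717
-0.026 0.07229083068230521 -0.02682299865271815
```

Emit:
step_arm(
  rows=[
    [0.02,-0.04,-0.01,0.03,0.04],
    [0.04,-0.08,-0.04,0.065,0.04],
    [0.055,-0.12,-0.07,0.065,0.04],
    [0.059,-0.15,-0.1,0.065,0.04],
    [0.059,-0.163,-0.13,0.065,0.04],
    [0.059,-0.163,-0.145,0.065,0.04],
    [0.059,-0.163,-0.155,0.065,0.04],
    [0.059,-0.163,-0.16,0.065,0.04],
    [0.059,-0.163,-0.16,0.065,0.04],
  ],
)

```text
t: 7.05
eef_pos: [0.4973, -0.2571, 0.1094]
ee_rot: [-3.142, 0.0, 0.146]
force: [-0.8, 0.6, -4.2]
width: 0.0556
gripper_force: 19.9
```

Emit:
step_arm(
  rows=[
    [0,0,-0.004,0,0.04],
    [0,0,-0.008,0,0.04],
    [0,0,-0.012,0,0.04],
    [0,0,-0.016,0,0.04],
    [0,0,-0.02,0,0.04],
    [0,0,-0.024,0,0.04],
  ],
)

```text
t: 7.65
eef_pos: [0.4968, -0.2575, 0.0854]
ee_rot: [3.141, -0.0, 0.145]
force: [-2.5, 0.3, -1.0]
width: 0.0558
gripper_force: 20.0
```

Contact is gentle, about 3 N, and the cassette is pivoting as planned.

Emit:
step_arm(
  rows=[
    [0,0,-0.004,0,0.04],
    [0,0,-0.008,0,0.04],
    [0,0,-0.012,0,0.04],
    [0,0,-0.015,0,0.04],
    [0,0,-0.018,0,0.04],
    [0,0,-0.02,0,0.04],
  ],
)

```text
t: 8.25
eef_pos: [0.4969, -0.2574, 0.0652]
ee_rot: [-3.142, 0.0, 0.145]
force: [-2.2, -0.8, -1.2]
width: 0.0559
gripper_force: 20.0
```

Emit:
step_arm(
  rows=[
    [0,0,-0.002,0,0.04],
    [0,0,-0.003,0,0.04],
    [0,0,-0.004,0,0.04],
    [0,0,-0.004,0,0.04],
  ],
)

```text
t: 8.65
eef_pos: [0.497, -0.2574, 0.0634]
ee_rot: [3.141, -0.001, 0.146]
force: [-6.4, 4.5, 16.4]
width: 0.0558
gripper_force: 20.0
```

Emit:
step_arm(
  rows=[
    [0,0,0.001,0,0.04],
    [0,0,0.001,0,0.0876],
    [0,0,0.001,0,0.0876],
    [0,0,0.001,0,0.0876],
    [0,0,0.03,0,0.0876],
    [0,0,0.07,0,0.0876],
    [-0.03,0.02,0.11,0,0.0876],
    [-0.06,0.06,0.15,0,0.0876],
    [-0.07,0.08,0.19,0,0.0876],
    [-0.07,0.1,0.2,0,0.0876],
    [-0.07,0.1,0.2,0,0.0876],
    [-0.07,0.1,0.2,0,0.0876],
  ],
)

```text
t: 9.85
eef_pos: [0.4272, -0.1569, 0.2621]
ee_rot: [-3.142, -0.002, 0.147]
force: [-0.5, 1.2, -0.7]
width: 0.087
gripper_force: 0.0
```

```bash
python3 - <<'E'
from h import *
f=grab('wrist','w5'); s=arm.get_state(); print(s['eef_pos'],s['ee_rot'],s['width'])
A=f['color'][0:240,190:490]
cv2.imwrite('pics/w5c.png',cv2.resize(A,None,fx=2.5,fy=2.5,interpolation=cv2.INTER_CUBIC))
E
```

```text
[ 0.42686492 -0.15730997  0.26114044] [-3.14133464e+00  7.52754979e-05  1.45880062e-01] 0.08771883492278995
```

View pics/w5c.png

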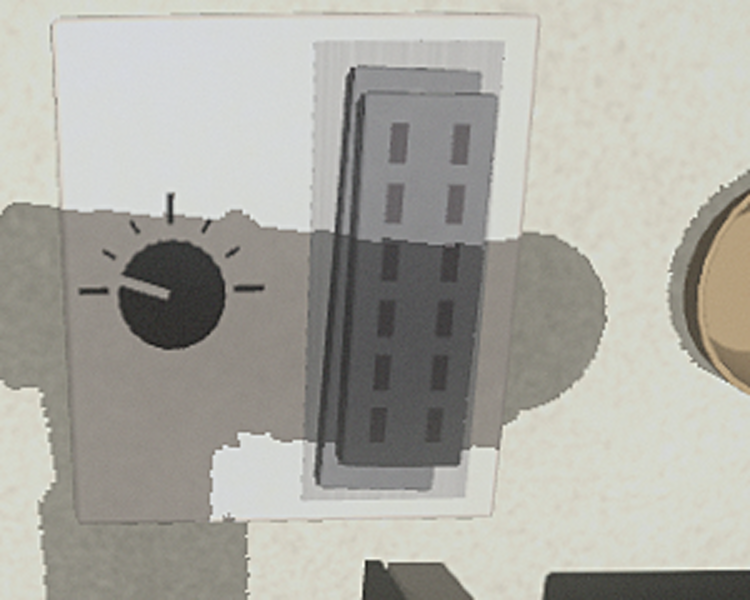

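Medium's top-face corners are at about (366,93), (497,97), (460,466), (343,463). The large's visible ones are at (355,67), (481,71), (433,489), (321,486). The timer pointer sits about 5 minutes on.

```bash
python3 - <<'E'
from h import *
f=load('w5')
for n,z,uv,L in(('L',.058,[(355,67),(481,71),(433,489),(321,486)],.19),('M',.076,[(366,93),(497,97),(460,466),(343,463)],.16)):
  u=np.array(uv)/2.5+[190,0]; P=np.array([onz(f,q,z) for q in u]); c=P.mean(0); d=(P[0]+P[1]-P[2]-P[3])/2
  print(n,c.round(4),np.linalg.norm(d).round(4),np.arctan2(d[1],d[0]).round(4),np.linalg.norm(P[0]-P[1]).round(4),np.linalg.norm(P[3]-P[2]).round(4))
  x,r=fit([(f,u)],L,.056,0,[.5,-.25,z,.15]); print(x.round(4),np.abs(r).max().round(2))
for n,q in(('30',(170,195)),('0',(80,291)),('60',(263,288))): print(n,onz(f,np.array(q)/2.5+[190,0],.04).round(4))
print('sleeve top',onz(f,np.array((172,293))/2.5+[190,0],.084).round(4),'ptr tip',onz(f,np.array((122,280))/2.5+[190,0],.084).round(4))
E
```

```text
L [ 0.4957 -0.2555  0.058 ] 0.1879 0.1246 0.0545 0.0554
[ 0.4956 -0.2568  0.0536  0.1247] 0.4
M [ 0.498  -0.2583  0.076 ] 0.1576 0.1483 0.0543 0.0547
[ 0.498  -0.2602  0.0701  0.1458] 0.71
30 [ 0.5227 -0.1466  0.04  ]
0 [ 0.4732 -0.1105  0.04  ]
60 [ 0.4874 -0.1968  0.04  ]
sleeve top [ 0.4816 -0.1533  0.084 ] ptr tip [ 0.4839 -0.1317  0.084 ]
```

The medium lies about 2 mm lengthwise and 3 mm sideways off, which is in tolerance. A light squeeze across both cassettes, which have the same width, will square them.

Emit:
step_arm(
  newtons=8,
  rows=[
    [0.03,-0.04,-0.02,0,0.0876],
    [0.06,-0.08,-0.05,0,0.0876],
    [0.07,-0.1,-0.09,0,0.0876],
    [0.07,-0.1,-0.13,0,0.0876],
    [0.07,-0.1,-0.17,0,0.0876],
    [0.07,-0.1,-0.2,0,0.0876],
    [0.07,-0.1,-0.213,0,0.0876],
    [0.07,-0.1,-0.213,0,0.0876],
    [0.07,-0.1,-0.213,0,0.07],
    [0.07,-0.1,-0.213,0,0.06],
    [0.07,-0.1,-0.213,0,0.054],
    [0.07,-0.1,-0.213,0,0.054],
    [0.07,-0.1,-0.213,0,0.054],
    [0.07,-0.1,-0.213,0,0.054],
  ],
)

```text
t: 11.3
eef_pos: [0.4974, -0.2563, 0.0497]
ee_rot: [-3.141, -0.002, 0.145]
force: [-1.0, 8.0, 6.5]
width: 0.0581
gripper_force: 8.0
```

Emit:
step_arm(
  newtons=16,
  rows=[
    [0,0,0,0,0.054],
    [0,0,0,0,0.054],
    [0,0,0,0,0.054],
    [0,0,0,0,0.054],
  ],
)

```text
t: 11.7
eef_pos: [0.4972, -0.2561, 0.0497]
ee_rot: [-3.141, -0.002, 0.145]
force: [-1.2, 9.7, 6.8]
width: 0.056
gripper_force: 16.0
```

Emit:
step_arm(
  newtons=20,
  rows=[
    [0,0,0,0,0.0876],
    [0,0,0,0,0.0876],
    [0,0,0,0,0.0876],
    [0,0,0.03,0,0.0876],
    [0,0,0.07,0,0.0876],
    [0,0.03,0.11,-0.02,0.0876],
    [0.005,0.07,0.14,-0.04,0.0876],
    [0.01,0.11,0.15,-0.062,0.0876],
    [0.015,0.15,0.15,-0.062,0.0876],
    [0.02,0.19,0.15,-0.062,0.0876],
    [0.025,0.23,0.15,-0.062,0.0876],
    [0.025,0.27,0.15,-0.062,0.0876],
    [0.025,0.31,0.15,-0.062,0.0876],
    [0.025,0.345,0.14,-0.062,0.0876],
    [0.025,0.368,0.12,-0.062,0.0876],
    [0.025,0.3755,0.09,-0.062,0.0876],
    [0.025,0.3755,0.06,-0.062,0.0876],
    [0.025,0.3755,0.04,-0.062,0.0876],
    [0.025,0.3755,0.034,-0.062,0.0876],
    [0.025,0.3755,0.034,-0.062,0.0876],
  ],
)

```text
t: 13.7
eef_pos: [0.5221, 0.1178, 0.0824]
ee_rot: [3.141, 0.001, 0.084]
force: [0.1, 0.5, -0.2]
width: 0.0875
gripper_force: 0.0
```

Emit:
step_arm(
  newtons=20,
  rows=[
    [0,0,0,0,0.04],
    [0,0,0,0,0.04],
    [0,0,0,0,0.04],
    [0,0,0,0,0.04],
    [0,0,0,0,0.04],
    [0,0,0,0,0.04],
    [0,0,0,0,0.04],
  ],
)

```text
t: 14.4
eef_pos: [0.5221, 0.1185, 0.0829]
ee_rot: [-3.141, -0.001, 0.083]
force: [-2.4, 3.6, 4.6]
width: 0.056
gripper_force: 20.0
```

Emit:
step_arm(
  rows=[
    [0,0,0.01,0,0.04],
    [0,0,0.03,0,0.04],
    [0,0,0.06,0,0.04],
    [0,0,0.1,0,0.04],
    [-0.01,-0.03,0.14,0.02,0.04],
    [-0.03,-0.07,0.17,0.04,0.04],
    [-0.05,-0.11,0.18,0.062,0.04],
    [-0.07,-0.15,0.18,0.062,0.04],
    [-0.08,-0.19,0.18,0.062,0.04],
    [-0.08,-0.22,0.18,0.062,0.04],
    [-0.08,-0.24,0.18,0.062,0.04],
    [-0.08,-0.24,0.18,0.062,0.04],
    [-0.08,-0.24,0.18,0.062,0.04],
  ],
)

```text
t: 15.7
eef_pos: [0.4412, -0.1225, 0.2624]
ee_rot: [-3.141, 0.001, 0.143]
force: [-0.4, -0.4, -3.9]
width: 0.0558
gripper_force: 19.9
```

```bash
python3 - <<'E'
from h import *
f=grab('wrist','w6'); s=arm.get_state(); print(s['eef_pos'],s['ee_rot'],s['width'],s['gripper_force'])
A=f['color'][0:240,190:490]
cv2.imwrite('pics/w6c.png',cv2.resize(A,None,fx=2.5,fy=2.5,interpolation=cv2.INTER_CUBIC))
E
```

```text
[ 0.44138824 -0.12203858  0.2624225 ] [-3.14144969e+00  8.41543633e-04  1.44300232e-01] 0.05533383900416605 19.94534343481064
```

View pics/w6c.png

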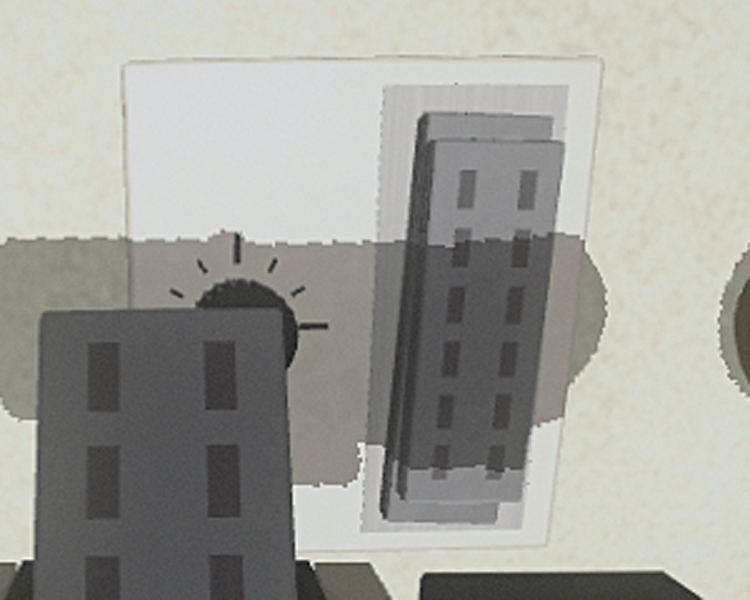

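Held small's far top corners are at (40,313) and (284,309). Medium's corners are at (438,138), (563,142), (522,500), (402,497), and the large's are at (427,114), (553,117), (497,522), (385,519).

```bash
python3 - <<'E'
from h import *
f=load('w6'); y=.1443; tcp=np.array([.4414,-.1221,.2624]); X=np.array([np.cos(y),np.sin(y),0]);Y=np.array([-np.sin(y),np.cos(y),0])
cs=[]
for n,z,uv in(('L',.058,[(427,114),(553,117),(497,522),(385,519)]),('M',.076,[(438,138),(563,142),(522,500),(402,497)])):
  P=np.array([onz(f,np.array(q)/2.5+[190,0],z) for q in uv]); c=P.mean(0); d=(P[0]+P[1]-P[2]-P[3])/2; cs.append(c)
  print(n,c.round(4),np.linalg.norm(d).round(4),np.arctan2(d[1],d[0]).round(4))
d=cs[1]-cs[0]; print('M-L along,across',d@X,d@Y)
for q in((40,313),(284,309)):
  c,v=ray(f,np.array(q)/2.5+[190,0]); p=c-tcp
  for z in(-.016,-.02,-.024): r=p+v*(z-p[2])/v[2]; print(z,(r@X).round(4),(r@Y).round(4))
E
```

```text
L [ 0.4958 -0.257   0.058 ] 0.1872 0.1247
M [ 0.4987 -0.2568  0.076 ] 0.1574 0.1442
M-L along,across 0.0029217957390676626 -0.00019903360543616303
-0.016 0.061 0.0258
-0.02 0.0606 0.0264
-0.024 0.0602 0.0271
-0.016 0.0618 -0.0279
-0.02 0.0614 -0.0285
-0.024 0.061 -0.0291
```

Emit:
step_arm(
  rows=[
    [0.02,-0.04,-0.01,0,0.04],
    [0.04,-0.08,-0.03,0,0.04],
    [0.055,-0.11,-0.06,0,0.04],
    [0.055,-0.134,-0.09,0,0.04],
    [0.055,-0.134,-0.12,0,0.04],
    [0.055,-0.134,-0.135,0,0.04],
    [0.055,-0.134,-0.14,0,0.04],
    [0.055,-0.134,-0.14,0,0.04],
  ],
)

```text
t: 16.55
eef_pos: [0.497, -0.2553, 0.1222]
ee_rot: [-3.141, 0.001, 0.146]
force: [0.8, 0.6, -2.9]
width: 0.056
gripper_force: 19.9
```

Emit:
step_arm(
  rows=[
    [0,0,-0.004,0,0.04],
    [0,0,-0.008,0,0.04],
    [0,0,-0.012,0,0.04],
    [0,0,-0.016,0,0.04],
    [0,0,-0.02,0,0.04],
    [0,0,-0.024,0,0.04],
    [0,0,-0.028,0,0.04],
  ],
)

```text
t: 17.25
eef_pos: [0.4969, -0.2561, 0.0943]
ee_rot: [3.142, -0.0, 0.145]
force: [-1.9, -0.2, 1.6]
width: 0.0557
gripper_force: 20.0
```

Emit:
step_arm(
  rows=[
    [0,0,-0.004,0,0.04],
    [0,0,-0.007,0,0.04],
    [0,0,-0.01,0,0.04],
    [0,0,-0.011,0,0.04],
    [0,0,-0.011,0,0.04],
  ],
)

```text
t: 17.75
eef_pos: [0.4969, -0.2559, 0.0833]
ee_rot: [-3.141, 0.0, 0.145]
force: [-1.9, -0.4, -1.0]
width: 0.0559
gripper_force: 20.0
```

Emit:
step_arm(
  rows=[
    [0,0,-0.001,0,0.04],
    [0,0,-0.002,0,0.04],
    [0,0,-0.003,0,0.04],
    [0,0,-0.003,0,0.04],
  ],
)

```text
t: 18.15
eef_pos: [0.497, -0.2559, 0.0806]
ee_rot: [3.142, -0.0, 0.145]
force: [-1.5, -0.2, -0.0]
width: 0.0557
gripper_force: 20.0
```

Emit:
step_arm(
  rows=[
    [0,0,-0.001,0,0.04],
    [0,0,-0.002,0,0.04],
    [0,0,-0.002,0,0.04],
  ],
)

```text
t: 18.45
eef_pos: [0.4971, -0.256, 0.0804]
ee_rot: [3.141, -0.001, 0.146]
force: [-7.1, 4.4, 17.9]
width: 0.0558
gripper_force: 20.0
```

Emit:
step_arm(
  rows=[
    [0,0,0.001,0,0.04],
    [0,0,0.001,0,0.0876],
    [0,0,0.001,0,0.0876],
    [0,0,0.001,0,0.0876],
    [0,0,0.03,0,0.0876],
    [0,0,0.07,0,0.0876],
    [-0.02,0.02,0.11,0,0.0876],
    [-0.05,0.06,0.15,0,0.0876],
    [-0.07,0.09,0.18,0,0.0876],
    [-0.07,0.1,0.18,0,0.0876],
    [-0.07,0.1,0.18,0,0.0876],
    [-0.07,0.1,0.18,0,0.0876],
  ],
)

```text
t: 19.65
eef_pos: [0.4271, -0.1557, 0.2587]
ee_rot: [-3.142, -0.001, 0.147]
force: [0.5, -0.1, -0.2]
width: 0.0876
gripper_force: 0.0
```

```bash
python3 - <<'E'
from h import *
f=grab('wrist','w7'); s=arm.get_state(); print(s['eef_pos'],s['ee_rot'],s['width'])
A=f['color'][0:240,190:490]
cv2.imwrite('pics/w7c.png',cv2.resize(A,None,fx=2.5,fy=2.5,interpolation=cv2.INTER_CUBIC))
E
```

```text
[ 0.42698008 -0.15601584  0.25803011] [-3.14145970e+00  5.84057591e-04  1.45643678e-01] 0.08757631097347378
```

View pics/w7c.png

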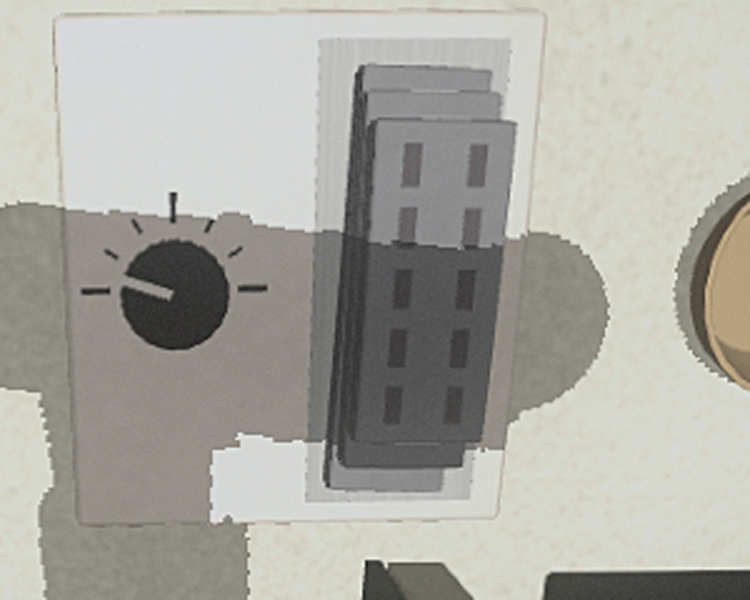

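Small's corners are at (375,120), (516,123), (480,443), (352,440), medium's at (366,91), (502,95), (464,468), (342,465), and large's at (362,66), (492,72), (442,492), (326,488). The sleeve's top centre is at (175,294) and the pointer's tip at (124,281).

```bash
python3 - <<'E'
from h import *
f=load('w7'); y=.145; X=np.array([np.cos(y),np.sin(y),0]);Y=np.array([-np.sin(y),np.cos(y),0]); o=lambda q,z:onz(f,np.array(q)/2.5+[190,0],z)
pc=None
for n,z,uv in(('L',.058,[(362,66),(492,72),(442,492),(326,488)]),('M',.076,[(366,91),(502,95),(464,468),(342,465)]),('S',.094,[(375,120),(516,123),(480,443),(352,440)])):
  P=np.array([o(q,z) for q in uv]); c=P.mean(0); d=(P[0]+P[1]-P[2]-P[3])/2
  print(n,c.round(4),np.linalg.norm(d).round(4),np.arctan2(d[1],d[0]).round(4), None if pc is None else ((c-pc)@X,(c-pc)@Y)); pc=c
m={n:o(q,.04) for n,q in(('30',(173,192)),('0',(81,291)),('60',(267,288)))}
d=m['0']-m['60']; print({k:v.round(4) for k,v in m.items()},'axis',((m['0']+m['60'])/2).round(4),'plate y dir yaw',np.arctan2(-d[0],d[1]),np.linalg.norm(d))
a,b=o((172,295),.084),o((124,280),.084); e=b-a; print('centre',o((175,294),.084).round(4),a.round(4),b.round(4),'pointer angle cw from plate y',np.pi/2-np.arctan2(e[1],e[0])+0.16, 'from line')
E
```

```text
L [ 0.4953 -0.257   0.058 ] 0.1874 0.1231 None
M [ 0.4978 -0.2568  0.076 ] 0.1577 0.1472 (np.float64(0.0024446573223101797), np.float64(-0.00023902226144623527))
S [ 0.4994 -0.2558  0.094 ] 0.128 0.1419 (np.float64(0.001704904970126912), np.float64(0.0007688807093225838))
{'30': array([ 0.5236, -0.1466,  0.04  ]), '0': array([ 0.4732, -0.1101,  0.04  ]), '60': array([ 0.4875, -0.197 ,  0.04  ])} axis [ 0.4804 -0.1536  0.04  ] plate y dir yaw 0.16228742823441555 0.08799569856299105
centre [ 0.4813 -0.1533  0.084 ] [ 0.4807 -0.1521  0.084 ] [ 0.4839 -0.1315  0.084 ] pointer angle cw from plate y 0.3121582057986686 from line
```

The pile is square: about 2 mm lengthwise, and under 1 mm sideways. The timer axis is at (0.4804, -0.1536) and the pointer at about 0.30 rad, so the turn needed is about 1.27 rad clockwise.

Emit:
step_arm(
  newtons=25,
  rows=[
    [0.02,0,-0.02,-0.12,0.0876],
    [0.04,0.002,-0.05,-0.25,0.0876],
    [0.0535,0.0025,-0.08,-0.38,0.0876],
    [0.0535,0.0025,-0.1,-0.5,0.0876],
    [0.0535,0.0025,-0.11,-0.6,0.0876],
    [0.0535,0.0025,-0.13,-0.6,0.0876],
    [0.0535,0.0025,-0.16,-0.6,0.0876],
    [0.0535,0.0025,-0.185,-0.6,0.0876],
    [0.0535,0.0025,-0.2,-0.6,0.0876],
    [0.0535,0.0025,-0.205,-0.6,0.0876],
    [0.0535,0.0025,-0.205,-0.6,0.0876],
  ],
)

```text
t: 20.8
eef_pos: [0.4797, -0.1541, 0.0521]
ee_rot: [3.14, 0.003, -0.456]
force: [0.3, -0.3, -0.1]
width: 0.0876
gripper_force: 0.0
```

Emit:
step_arm(
  newtons=25,
  rows=[
    [0,0,0,0,0.035],
    [0,0,0,0,0.035],
    [0,0,0,0,0.035],
    [0,0,0,0,0.035],
    [0,0,0,0,0.035],
    [0,0,0,0,0.035],
    [0,0,0,0,0.035],
    [0,0,0,0,0.035],
  ],
)

```text
t: 21.6
eef_pos: [0.4817, -0.1524, 0.054]
ee_rot: [-3.139, -0.002, -0.455]
force: [1.0, 8.0, 1.6]
width: 0.0457
gripper_force: 25.0
```

Emit:
step_arm(
  rows=[
    [0,0,0,-0.1,0.035],
    [0,0,0,-0.2,0.035],
    [0,0,0,-0.3,0.035],
    [0,0,0,-0.4,0.035],
    [0,0,0,-0.5,0.035],
    [0,0,0,-0.6,0.035],
    [0,0,0,-0.7,0.035],
    [0,0,0,-0.8,0.035],
    [0,0,0,-0.9,0.035],
    [0,0,0,-1.0,0.035],
    [0,0,0,-1.1,0.035],
    [0,0,0,-1.2,0.035],
    [0,0,0,-1.27,0.035],
    [0,0,0,-1.27,0.035],
    [0,0,0,-1.27,0.035],
  ],
)

```text
t: 23.1
eef_pos: [0.481, -0.1526, 0.0539]
ee_rot: [-3.141, 0.001, -1.725]
force: [0.2, 6.1, 4.3]
width: 0.0457
gripper_force: 25.0
```

Emit:
step_arm(
  rows=[
    [0,0,0,0,0.0876],
    [0,0,0,0,0.0876],
    [0,0,0,0,0.0876],
    [0,0,0,0,0.0876],
    [0,0,0.03,0,0.0876],
    [0,0,0.06,0,0.0876],
    [0,0,0.1,0.14,0.0876],
    [0,0,0.14,0.28,0.0876],
    [-0.01,0,0.18,0.42,0.0876],
    [-0.02,0,0.2,0.56,0.0876],
    [-0.04,0,0.205,0.7,0.0876],
    [-0.05,0,0.205,0.84,0.0876],
    [-0.05,0,0.205,0.98,0.0876],
    [-0.05,0,0.205,1.12,0.0876],
    [-0.05,0,0.205,1.26,0.0876],
    [-0.05,0,0.205,1.4,0.0876],
    [-0.05,0,0.205,1.54,0.0876],
    [-0.05,0,0.205,1.68,0.0876],
    [-0.05,0,0.205,1.87,0.0876],
    [-0.05,0,0.205,1.87,0.0876],
  ],
)

```text
t: 25.1
eef_pos: [0.4302, -0.1535, 0.2585]
ee_rot: [-3.142, 0.0, 0.15]
force: [-0.3, -0.4, -0.3]
width: 0.0878
gripper_force: 0.0
```

```bash
python3 - <<'E'
from h import *
f=grab('wrist','w8'); s=arm.get_state(); print(s['eef_pos'],s['ee_rot'],s['width'],s['t'])
A=f['color'][0:240,190:490]
cv2.imwrite('pics/w8c.png',cv2.resize(A,None,fx=2.5,fy=2.5,interpolation=cv2.INTER_CUBIC))
E
```

```text
[ 0.43019561 -0.15354167  0.25844305] [-3.14153761e+00  2.50936509e-04  1.49763462e-01] 0.08743746179466083 25.15
```

View pics/w8c.png

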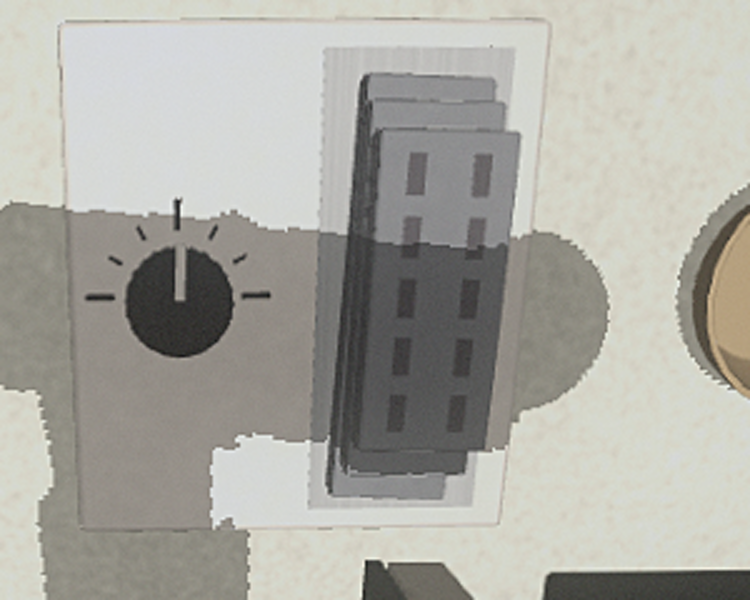

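The pointer runs from (180,300) to (181,246), in line with the long 30-minute mark at (178,200–230). The pile at (435,290) is undisturbed and square, and the arm is clear of everything, so I'm handing in.

```bash
python3 -c "
from station import arm
print(arm.job_done())"
```

```text
the job is handed in; nothing more can be done
None
```

The job is handed in: by the last camera view, large, medium and small are piled square, the timer points to 30 minutes, and the bystanders were left alone. The large moved a millimetre or two when I squeezed the pile square; the judge's verdict was not shown.

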